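Click the filter cassette into the nail-dust extractor

TASK

Fit the grey filter cassette into the open well of the white nail-dust extractor and push it down gently until its push-push latch has caught. Let go and check that it stays down, flush with the deck: a push too short lets it spring up again, and a second full push releases it. Do not drop the cassette or force it, and leave the other things on the desk where they are.

Things in the scene. Friction and masses are not known exactly. Their poses are not given: they have to be found in the camera images.
- cassette: grey filter cassette, loose, about 0.2 kg: block 64 (x) x 100 (y) x 36 mm high, pale pleated filter on top, bridge handle above. Origin: centre of its underside, z up. Same when turned half round. Handle: bar 14 mm wide (x), 70 long (y), from 56 to 74 mm above the underside, on two posts 10 mm long (y) centred 30 mm either side of the middle; air between
- handle (a point): middle of the bar of the cassette's handle, 65 mm above the cassette's underside, 29 mm above its block's top; same axes as the cassette
- extractor: white nail-dust extractor, a fixed case 170 (x) x 220 (y) x 95 mm high with a flat top (the deck) and a rectangular well in its middle. Origin: centre of its underside, z up
- well_mouth (a point): centre of the well's mouth at deck level, 95 mm above the extractor's underside; axes of the extractor. The well is 67 (x) x 103 mm (y), so the cassette has 1.5 mm of play on each side; its mouth is bevelled 4 mm wide at 45 degrees all round
- carrier (a joint): travel (m) of the spring-loaded plate, growing as it is pressed down: 0 = up, about 0.0115 = latched, with the cassette's block flush with the deck. To latch, push on beyond flush until the stop is felt, then let up; a push that ends short of the stop does not latch. The stop's depth differs from latch to latch: 7 to 14 mm beyond flush. From latched, another push to the stop releases it
- bowl: white ceramic bowl, 100 mm across, 40 high, loose bystander; origin under its centre
- pump: amber bottle with black cap, 66 mm across, 150 high, loose bystander; origin under its centre
- polish_rack: clear tray 100 (x) x 160 (y) mm with 15 small polish bottles with black caps, 72 high, loose bystander; origin under its centre
- phone: phone lying flat, 75 (x) x 150 (y) x 9 mm, loose bystander; origin under its centre
- carrier_top (a point): centre of the top of the black, damped, spring-loaded plate in the well on which the cassette stands. Up, it is 25 mm below the deck: a cassette set down on it and let go stays up, its block 11 mm proud of the deck. Pushed slowly it takes about 3 N at first, 10 N near the end (more if pushed fast); at the stop the force rises by 10 to 15 N per mm. 13 to 15 N is ample, over 23 N damages it
Mind the look-alikes: they are no part of the job. Several things look just like the cassette: the one meant starts farthest to the robot's left.

How it is judged:
By the outcome, as a careful person would: the job done as asked, in the order asked, and still so for the second after the job is handed in, with the robot touching nothing.
It also fails if it takes over 58 s, if anything falls off the work surface, if the arm or the gripper's body presses on something with over 40 N, if the wrist force passes 120 N, or if a joint passes its speed limit or range.

ROBOT

A 6-joint arm with a two-finger parallel gripper is mounted at the origin on the work surface. World frame = base frame: x ahead of the robot, y to its left, z up, the work surface at z = 0. Lengths are in mm, angles in rad, forces in N, time in s.
With the tool pointing down it reaches from about 350 to 875 mm from the base axis. Payload 4.2 kg.
Tool frame: the origin (TCP) lies between the finger pads; the fingertips stand 25 mm ahead of it and the grasp point (between the pads) lies 6 mm ahead of it; z points along the fingers, y is the line along which they close (so a half turn about z gives the same grasp; the last joint's range is limited). The gripper opens to 85 mm and grips with 20 to 120 N. Pads are 22 mm wide; open, the fingers measure 114 mm over their backs; the gripper's body (76 mm by 85 mm) begins 54 mm behind the grasp point. The pads swing forward as they close: fully open they stand 13 mm farther back than shut.
Start: joints at [-0.858, 0.385, 0.008, 0, -1.194, -0.259], TCP at [274.002, -561.714, 216.412] pointing down, gripper open.
Joint ranges: [-3.14, 3.14], [-1.21, 2.06], [-1.07, 1.41], [-3.16, 2.05], [-2.99, -0.16], [-3.1, 3.1]. Speed limits (rad/s): [2.79, 2.79, 3.14, 3.14, 3.14, 3.14].

INTERFACE

Orientations are given as a unit quaternion [x, y, z, w].
In Python, from bench import read_state, get_image, job_done gives the robot as it stands.
- The arm moves only by the tool play_rows, never from a script. Its argument "series" is a list of rows, each a list of 6 numbers: the shift along the world's x, y, z in mm, then the turn, a rotation vector about the world's x, y, z in units of 6 degrees (1.0 is 6 degrees). A call has 1 to 20 rows; each row shifts and turns the commanded pose from where the row before left it; what a row does not reach is not made up. A row lasts 1/12 s, in which the tool goes at most 41.7 mm and 7.16 degrees, less where a joint would pass 70% of its speed; a pose out of reach is approached as far as the arm can. A call is refused whole if a number of a shift passes 41.7 or a number of a turn 1, either way. A call with a gripper value outside its range is refused whole. "gripper" is the opening, from 0 (shut) to 1 (fully open), set as the call begins (left out, the last holds). The fingers move at their own pace and stop on an object; the grip force is fixed at half the most. Time passes only in rows, so rows that do not move let the fingers close. It gives the time, the measured TCP pose, the force, the opening and the grip force at its end, in the units of the state.
- read_state(): the state, without advancing time (a new reading comes with each control period).
- get_image(name): name is "scene" or "top" or "wrist"; returns a dict with "image" (480x640x3 uint8, red, green, blue), "fx", "fy", "cx", "cy" (pixels), "dist_coeffs" ([k1, k2, p1, p2, k3] as OpenCV has them; the pictures are not rectified), "eye" and "rotation" of the camera in the world. Camera axes: x right, y down, z forward; pixel columns grow to the right and rows downward; lengths in mm; the calibration is good to about 2 mm. A picture is of the moment at which its call begins. There is no depth.
- job_done(): hands the job in; it is judged then, once.
The state is a dict: "clock": time; "joints": joint angles; "joint_vel": joint speeds; "joint_efforts": joint torques, N m; "position": TCP position; "ee_rot": TCP orientation; "contact_force": force on the tool from outside, world axes, zero at the start; "wrist_torque": the same for the moment, N m; "gripper_width": finger opening in mm; "grasp_force": force on a finger pad.
Only numpy, scipy, OpenCV 4.12 (cv2) and the standard library are available. Lean on these libraries where they do the work, as an engineer would, in place of code of your own. Each camera call takes 0.05 s, during which the arm holds its last target. There are 200 camera calls.

## Working session

There is one attempt and no reset: what is moved stays moved. The work goes in short steps, Python scripts to look and compute and a tool call to move; the robot and the scene stay as the last step left them, time stands still between calls to the robot, and variables do not carry over. Pictures are saved under pics/ and viewed, at most 10 in all, crops included, and the job is handed in when it is done.

Besides the shell and the picture viewer there is one more tool, called after "Request:" as name(argument=value, ...) on one line, values as JSON. play_rows: Moves the arm, as the interface text tells. Its arguments: {"type":"object","properties":{"series":{"type":"array","items":{"type":"array","items":{"type":"number"}}},"gripper":{"type":"number"}},"required":["series"]}

```bash
mkdir -p pics; cat > h.py <<'E'
import numpy as np, cv2
from bench import read_state, get_image, job_done
def grab(n,f):
    d=get_image(n); cv2.imwrite('pics/'+f,d['image'][:,:,::-1]); np.save('pics/'+f[:-4]+'.npy',d,allow_pickle=True); return d
def load(f): return np.load('pics/'+f+'.npy',allow_pickle=True).item()
def ray(d,uv):
    K=np.array([[d['fx'],0,d['cx']],[0,d['fy'],d['cy']],[0,0,1.]])
    p=cv2.undistortPoints(np.array(uv,float).reshape(-1,1,2),K,np.array(d['dist_coeffs'],float)).reshape(-1,2)
    return np.c_[p,np.ones(len(p))]@np.array(d['rotation']).T
def onz(d,uv,z):
    r=ray(d,uv); e=np.array(d['eye'],float); return e+r*((z-e[2])/r[:,2])[:,None]
E
python3 - <<'E'
from h import *
for n in('top','scene'):
    d=grab(n,n+'0.png'); print(n,d['eye'],np.round(d['rotation'],3).tolist(),d['fx'],d['dist_coeffs'])
s=read_state();print(s)
E
```

```text
top [ 430.02921345  -81.60982633 1269.60685546] [0.709, -0.701, 0.053, -0.06] 591.5493258754193 [-0.13419754  0.          0.          0.          0.        ]
scene [ 1163.5655337  -1048.68626615   879.77157129] [0.862, 0.218, -0.123, -0.441] 556.6716190003452 [-0.1360942  0.         0.         0.         0.       ]
{'clock': 0.1, 'joints': array([-8.58365320e-01,  3.85479038e-01,  6.75135115e-03, -4.25428195e-04,
       -1.19400379e+00, -2.58608174e-01]), 'joint_vel': array([-0.00136417, -0.00171272,  0.00316557,  0.00253537, -0.00117132,
        0.00037914]), 'joint_efforts': array([-1.10353889e-03, -3.93320060e+01,  1.88929528e+01,  4.19788018e+00,
       -2.57355903e-03,  4.10219570e-06]), 'position': array([ 273.77405451, -561.22913291,  215.42844013]), 'ee_rot': array([-2.24892635e-01,  9.74383050e-01,  9.48023059e-04, -2.76669702e-04]), 'contact_force': array([-0.21634827,  0.90628797,  0.27164002]), 'wrist_torque': array([ 0.0069925 , -0.03638761,  0.02102331]), 'grasp_force': 0.0, 'gripper_width': 85.33043126066595}
```

View pics/top0.png

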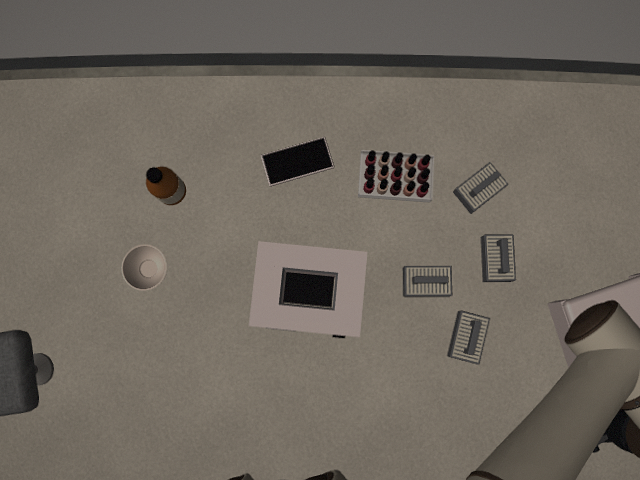

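View pics/scene0.png

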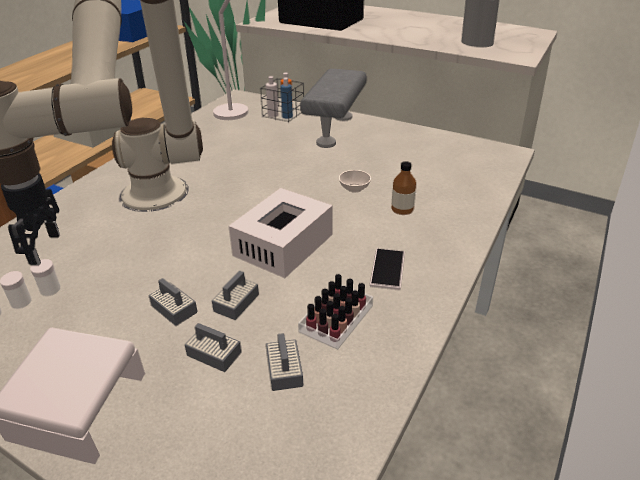

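The top view shows +y to the left. The cassette farthest left is at pixel (428,281), with the handle along image x. The extractor is at (308,289), its well at (308,289). The three look-alikes are to the right. The camera rotation is a quaternion, so I'll convert it.

```bash
sed -i 's/np.array(d\[.rotation.\]).T/Rotation.from_quat(d["rotation"]).as_matrix().T/; 1a from scipy.spatial.transform import Rotation' h.py
cat >> h.py <<'E'
def info(d,m,z,roi):
    x0,y0,x1,y1=roi; k=np.zeros_like(m); k[y0:y1,x0:x1]=m[y0:y1,x0:x1]
    c=max(cv2.findContours(k,cv2.RETR_EXTERNAL,cv2.CHAIN_APPROX_NONE)[0],key=cv2.contourArea).reshape(-1,2)
    P=onz(d,c,z)[:,:2].astype(np.float32); (c0,s,a)=cv2.minAreaRect(P)
    b=cv2.boxPoints((c0,s,a)); e1,e2=b[1]-b[0],b[2]-b[1]; L=e1 if np.hypot(*e1)>np.hypot(*e2) else e2
    return np.round(c0,1),np.round(s,1),'long axis deg',round(float(np.degrees(np.arctan2(L[1],L[0])))%180,1)
E
python3 - <<'E'
from h import *
d=load('top0'); g=cv2.cvtColor(d['image'],cv2.COLOR_RGB2GRAY); hsv=cv2.cvtColor(d['image'],cv2.COLOR_RGB2HSV)
for uv in [(428,281),(308,289),(255,265),(415,250),(450,270),(284,270)]: print(uv,d['image'][uv[1],uv[0]],hsv[uv[1],uv[0]])
print(onz(d,[(428,281),(308,289)],0).round())
print('well',info(d,((g<60)*255).astype(np.uint8),95,(270,255,345,320)))
print('well+bevel',info(d,((g<125)*255).astype(np.uint8),95,(270,255,345,320)))
dev=(d['image'][:,:,0].astype(int)-d['image'][:,:,2])
print('deck',info(d,((g>135)*255).astype(np.uint8),95,(240,232,378,345)))
m=((dev<10)*255).astype(np.uint8); print('cass',info(d,m,36,(395,255,460,305)))
cv2.imwrite('pics/crop.png',cv2.resize(d['image'][220:350,235:465,::-1],None,fx=3,fy=3))
E
```

```text
(428, 281) [70 69 69] [ 0  4 70]
(308, 289) [19 16 19] [150  40  19]
(255, 265) [136 126 117] [ 14  36 136]
(415, 250) [125 116 105] [ 17  41 125]
(450, 270) [62 61 62] [150   4  62]
(284, 270) [40 41 39] [45 12 41]
[[ 531. -304.    0.]
 [ 511.  -46.    0.]]
well (array([506. , -46.3]), array([106.4,  71.5]), 'long axis deg', 85.1)
well+bevel (array([506.1, -48.1]), array([112.3,  76.3]), 'long axis deg', 85.1)
deck (array([506.5, -48.1]), array([219.4, 168.8]), 'long axis deg', 85.1)
cass (array([ 527.8, -295.6]), array([ 63. , 102.4]), 'long axis deg', 90.4)
```

View pics/crop.png

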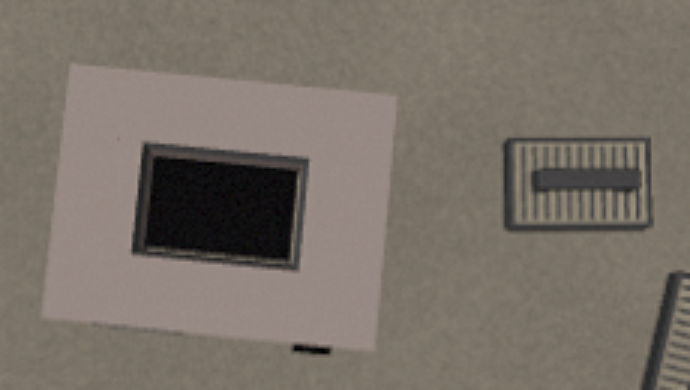

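The crop shows the deck and well aligned at about 85°, with sizes matching the given ones (219x169). The cassette's block measures 102x63, at about (528,-297). I'm moving above it and turning the tool by +64°.

Request:
play_rows(series=[[23,24,0,0,0,0.975],[23,24,0,0,0,0.975],[23,24,0,0,0,0.975],[23,24,0,0,0,0.975],[23,24,0,0,0,0.975],[23,24,0,0,0,0.975],[23,24,0,0,0,0.975],[23,24,0,0,0,0.975],[23,24,0,0,0,0.975],[23,24,0,0,0,0.975],[24,24,0,0,0,0.975],[0,0,0,0,0,0],[0,0,0,0,0,0],[0,0,0,0,0,0]])

```text
clock: 1.27
position: [527.6, -297.6, 215.8]
ee_rot: [0.709, -0.705, -0.001, 0.0]
contact_force: [0.9, -0.2, 0.7]
gripper_width: 85.0
grasp_force: 0.0
```

```bash
python3 - <<'E'
from h import *
d=grab('wrist','w1.png'); s=read_state(); print(s['clock'],s['position'],s['ee_rot'],s['joints'],d['eye'],d['rotation'])
R=Rotation.from_quat(s['ee_rot']).as_matrix(); print(R.round(3))
E
```

```text
1.3167 [ 527.28512133 -298.07734956  216.05785805] [ 7.08823863e-01 -7.05385337e-01 -4.41935530e-04  2.48499357e-04] [-2.47545989e-01  3.52714587e-01 -4.16441782e-02 -2.54515690e-05
 -1.17745131e+00  2.52418571e-01] [ 528.23698107 -377.78597677  373.48429486] [-0.00250792  0.98711     0.1600182  -0.00131591]
[[ 0.005 -1.    -0.001]
 [-1.    -0.005  0.   ]
 [-0.     0.001 -1.   ]]
```

View pics/w1.png

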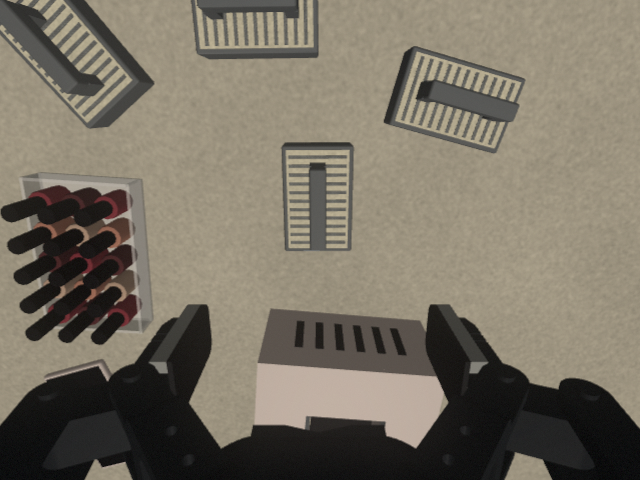

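The wrist view shows the cassette at (317,197), with the bar from (317,163) to (317,249). The extractor's front is at the bottom.

```bash
python3 - <<'E'
from h import *
d=load('w1'); g=cv2.cvtColor(d['image'],cv2.COLOR_RGB2GRAY)
im=d['image'].astype(int); dev=im[:,:,0]-im[:,:,2]
roi=(265,125,370,270)
dark=((g<105)&(dev<12)).astype(np.uint8)*255
k=cv2.morphologyEx(dark,cv2.MORPH_OPEN,np.ones((5,9),np.uint8))
cass=cv2.morphologyEx(((dev<12)|(g<105)).astype(np.uint8)*255,cv2.MORPH_CLOSE,np.ones((9,9),np.uint8))
print('cass',info(d,cass,36,roi))
print('bar',info(d,cv2.morphologyEx(dark,cv2.MORPH_OPEN,np.ones((9,9),np.uint8)),74,(300,155,335,252)))
print(onz(d,[(283,150),(352,150),(285,250),(351,250)],36).round(1))
print(onz(d,[(310,164),(325,164),(309,249),(326,249)],74).round(1))
E
```

```text
cass (array([ 528. , -298.5]), array([ 63.4, 101.4]), 'long axis deg', 90.5)
bar (array([ 527.8, -299.8]), array([12.8, 72.7]), 'long axis deg', 90.3)
[[ 558.4 -342.1   36. ]
 [ 497.6 -342.4   36. ]
 [ 558.7 -247.7   36. ]
 [ 495.3 -248.    36. ]]
[[ 533.9 -335.3   74. ]
 [ 522.  -335.4   74. ]
 [ 534.8 -263.4   74. ]
 [ 520.4 -263.5   74. ]]
```

Request:
play_rows(series=[[0,-1,-20,0,0,0],[0,0,-20,0,0,0],[0,0,-20,0,0,0],[0,0,-20,0,0,0],[0,0,-20,0,0,0],[0,0,-20,0,0,0],[0,0,-12,0,0,0],[0,0,-8,0,0,0],[0,0,-4,0,0,0],[0,0,0,0,0,0],[0,0,0,0,0,0]])

```text
clock: 2.23
position: [528.2, -299.3, 73.1]
ee_rot: [0.709, -0.705, 0.001, -0.0]
contact_force: [0.2, -0.5, -0.1]
gripper_width: 85.4
grasp_force: 0.0
```

Request:
play_rows(gripper=0, series=[[0,0,0,0,0,0],[0,0,0,0,0,0],[0,0,0,0,0,0],[0,0,0,0,0,0],[0,0,0,0,0,0],[0,0,0,0,0,0],[0,0,0,0,0,0],[0,0,0,0,0,0],[0,0,0,0,0,0],[0,0,0,0,0,0],[0,0,0,0,0,0],[0,0,0,0,0,0]])

```text
clock: 3.23
position: [528.0, -298.7, 72.4]
ee_rot: [0.709, -0.705, -0.0, 0.0]
contact_force: [-0.3, -0.0, 1.4]
gripper_width: -0.0
grasp_force: 0.0
```

The fingers shut to zero without gripping, so I'll look before doing anything else.

```bash
python3 - <<'E'
from h import *
a=grab('wrist','w2.png')['image']; b=grab('scene','s2.png')['image']
c=cv2.resize(b[240:400,120:320],(600,480)); 
cv2.imwrite('pics/c2.png',np.hstack([cv2.resize(a,(400,300)),cv2.resize(c,(400,300))])[:,:,::-1])
s=read_state();print(s['position'],s['gripper_width'],s['grasp_force'])
E
```

```text
[ 527.97530965 -298.74052812   72.38091081] -0.10410744124251846 0.0
```

View pics/c2.png

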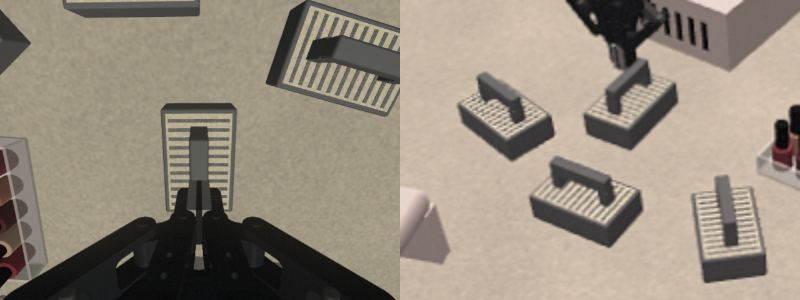

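```bash
cat >> h.py <<'E'
def proj(d,P):
    R=Rotation.from_quat(d["rotation"]).as_matrix(); K=np.array([[d['fx'],0,d['cx']],[0,d['fy'],d['cy']],[0,0,1.]])
    rv=cv2.Rodrigues(R.T)[0]; return cv2.projectPoints(np.array(P,float).reshape(-1,1,3),rv,-R.T@np.array(d['eye']),K,np.array(d['dist_coeffs'],float))[0].reshape(-1,2).round(1)
E
python3 - <<'E'
from h import *
P=[[528,-299,72],[528,-299,47],[528,-264,74],[528,-334,74]]
o=[]
for f,(x0,y0,x1,y1) in (('w2',(220,180,420,380)),('s2',(180,200,300,320))):
    d=load(f); p=proj(d,P); print(f,p.tolist())
    im=d['image'][:,:,::-1].copy()[y0:y1,x0:x1]; k=400/(x1-x0); im=cv2.resize(im,(400,400),interpolation=cv2.INTER_CUBIC)
    for q,c in zip(p,[(0,0,255),(0,255,255),(0,255,0),(255,0,0)]): cv2.circle(im,(int((q[0]-x0)*k),int((q[1]-y0)*k)),4,c,2)
    o.append(im)
cv2.imwrite('pics/c3.png',np.hstack(o))
E
```

```text
w2 [[317.9, 288.3], [317.9, 266.8], [317.5, 354.6], [318.4, 217.2]]
s2 [[232.9, 280.6], [234.1, 288.9], [241.6, 271.2], [223.7, 288.9]]
```

View pics/c3.png

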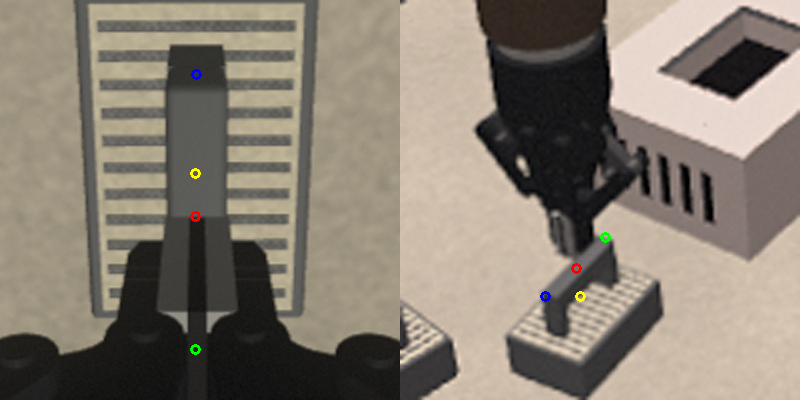

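In the scene view, the bar matches its projected ends (blue and green). The fingertips show at about (230,276), though, and at row 288 in the wrist view. Both put the tips near z≈95, about 45–50 mm higher than the documented tool offset would. I'll open and go down in steps, watching the force.

Request:
play_rows(gripper=1, series=[[0,0,0,0,0,0],[0,0,0,0,0,0],[0,0,0,0,0,0],[0,0,0,0,0,0],[0,0,0,0,0,0],[0,0,0,0,0,0],[0,0,0,0,0,0],[0,0,0,0,0,0],[0,0,-5,0,0,0],[0,0,-5,0,0,0],[0,0,-5,0,0,0],[0,0,-5,0,0,0],[0,0,-5,0,0,0],[0,0,0,0,0,0],[0,0,0,0,0,0]])

```text
clock: 4.58
position: [527.7, -298.7, 46.8]
ee_rot: [0.709, -0.705, -0.0, 0.0]
contact_force: [0.3, 1.2, 0.1]
gripper_width: 85.6
grasp_force: 0.0
```

```bash
python3 - <<'E'
from h import *
s=read_state();print(s['position'],s['gripper_width'],s['contact_force'])
p0=s['position']
o=[]
for n,(x0,y0,x1,y1) in (('wrist',(120,120,520,420)),('scene',(180,200,300,320))):
    d=grab(n,n+'4.png'); p=proj(d,[p0,p0-[0,0,25]]); print(n,p.tolist(),d['eye'])
    im=cv2.resize(d['image'][:,:,::-1].copy()[y0:y1,x0:x1],(400,400),interpolation=cv2.INTER_CUBIC)
    for q,c in zip(p,[(0,0,255),(0,255,255)]): cv2.circle(im,(int((q[0]-x0)*400/(x1-x0)),int((q[1]-y0)*400/(y1-y0))),4,c,2)
    o.append(im)
cv2.imwrite('pics/c4.png',np.hstack(o))
E
```

```text
[ 527.710386   -298.68612789   46.80732041] 85.5782428416062 [0.34218341 1.22553145 0.09285109]
wrist [[318.0, 289.2], [317.9, 267.5]] [ 528.36924133 -378.84360936  204.45653226]
scene [[234.0, 288.9], [235.1, 297.0]] [ 1163.5655337  -1048.68626615   879.77157129]
```

View pics/c4.png

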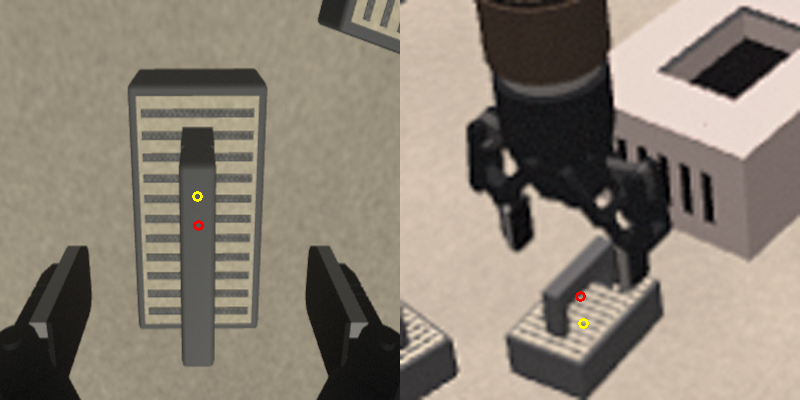

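Open fingers: the wrist view shows the tips at about (198,304) and (430,304). In the scene view they are at about (214,275) and (252,285). I'll triangulate them.

```bash
python3 - <<'E'
from h import *
w,s=load('wrist4'),load('scene4')
def tri(a,b):
    r1=ray(w,[a])[0]; r2=ray(s,[b])[0]; e1=np.array(w['eye']);e2=np.array(s['eye'])
    t=np.linalg.lstsq(np.c_[r1,-r2],e2-e1,rcond=None)[0]; A=e1+t[0]*r1;B=e2+t[1]*r2
    return ((A+B)/2).round(1),np.linalg.norm(A-B).round(1)
for a in ((198,304),(430,304)):
    for b in ((214,275),(252,285)): print(a,b,tri(a,b))
for z in (50,60,70,80,90): print(z,proj(w,[[571,-310,z],[485,-310,z]]).tolist(),proj(s,[[571,-310,z],[485,-310,z]]).tolist())
E
```

```text
(198, 304) (214, 275) (array([ 542.4, -361.5,  151.1]), np.float64(22.6))
(198, 304) (252, 285) (array([ 577.1, -300.1,   73.9]), np.float64(10.4))
(430, 304) (214, 275) (array([ 486.3, -311.5,   81.9]), np.float64(1.7))
(430, 304) (252, 285) (array([ 465.3, -208.6,  -49.7]), np.float64(73.1))
50 [[221.3, 269.2], [413.5, 270.1]] [[246.7, 296.6], [216.0, 285.0]]
60 [[215.6, 278.9], [419.2, 279.8]] [[246.3, 293.3], [215.5, 281.6]]
70 [[209.1, 289.8], [425.7, 290.8]] [[245.9, 289.9], [214.9, 278.3]]
80 [[201.7, 302.2], [433.0, 303.2]] [[245.5, 286.5], [214.4, 274.9]]
90 [[193.3, 316.4], [441.4, 317.4]] [[245.1, 283.0], [213.8, 271.5]]
```

With the fingers open, the tips sit about 34 mm above the reported TCP, so shut they would be about 22 mm above it. That means the reported TCP is 45 mm or so beyond where the tool text puts it. I need a TCP z of about 25, which is 22 mm lower.

Request:
play_rows(series=[[0,0,-5,0,0,0],[0,0,-5,0,0,0],[0,0,-4,0,0,0],[0,0,-4,0,0,0],[0,0,-4,0,0,0],[0,0,0,0,0,0],[0,0,0,0,0,0]])

```text
clock: 5.27
position: [527.8, -298.7, 25.0]
ee_rot: [0.709, -0.705, -0.0, 0.0]
contact_force: [0.4, 0.3, -0.1]
gripper_width: 85.3
grasp_force: 0.0
```

Request:
play_rows(gripper=0, series=[[0,0,0,0,0,0],[0,0,0,0,0,0],[0,0,0,0,0,0],[0,0,0,0,0,0],[0,0,0,0,0,0],[0,0,0,0,0,0],[0,0,0,0,0,0],[0,0,0,0,0,0],[0,0,0,0,0,0],[0,0,0,0,0,0],[0,0,0,0,0,0],[0,0,0,0,0,0]])

```text
clock: 6.27
position: [528.3, -298.8, 25.6]
ee_rot: [0.709, -0.705, 0.0, -0.0]
contact_force: [0.4, -0.4, 1.0]
gripper_width: 13.6
grasp_force: 58.9
```

Gripped at 13.6 mm and 59 N. Next I lift, carry to above the well and turn by -5.3°.

Request:
play_rows(series=[[0,0,5,0,0,0],[0,0,10,0,0,0],[0,0,20,0,0,0],[0,0,20,0,0,0],[0,0,20,0,0,0],[0,0,20,0,0,0],[0,0,20,0,0,0],[0,0,10,0,0,0],[0,0,5,0,0,0],[0,0,0,0,0,0]])

```text
clock: 7.1
position: [528.2, -298.7, 156.4]
ee_rot: [0.709, -0.705, 0.001, -0.0]
contact_force: [-0.4, -0.2, -2.4]
gripper_width: 12.9
grasp_force: 58.6
```

Request:
play_rows(series=[[-1,10,0,0,0,0],[-1.5,20,0,0,0,-0.1],[-2,25,0,0,0,-0.1],[-2,25,0,0,0,-0.1],[-2,25,0,0,0,-0.1],[-2,25,0,0,0,-0.1],[-2,25,0,0,0,-0.1],[-2,25,0,0,0,-0.1],[-2,25,0,0,0,-0.1],[-2,20,0,0,0,-0.08],[-2,15,0,0,0,0],[-1,10.5,0,0,0,0],[0,0,0,0,0,0],[0,0,0,0,0,0],[0,0,0,0,0,0]])

```text
clock: 8.35
position: [506.2, -48.5, 154.9]
ee_rot: [-0.676, 0.737, 0.0, -0.001]
contact_force: [0.1, 1.2, -1.9]
gripper_width: 13.2
grasp_force: 58.6
```

```bash
python3 - <<'E'
from h import *
s=read_state();print(s['position'],s['gripper_width'],s['grasp_force'],s['contact_force'],s['ee_rot'])
R=Rotation.from_quat(s['ee_rot']).as_matrix(); print('toolx ang',np.degrees(np.arctan2(-R[1,0],-R[0,0])),R[:,2])
a=grab('wrist','w5.png')['image']; b=grab('scene','s5.png')['image']
cv2.imwrite('pics/c5.png',np.hstack([cv2.resize(a,(440,330)),cv2.resize(b[80:300,190:410],(330,330))])[:,:,::-1])
E
```

```text
[506.17611938 -48.53022383 154.87244227] 13.236346535402333 58.550410866737366 [ 0.12425058  1.16708757 -1.91971686] [-6.75953759e-01  7.36943773e-01  3.03133325e-04 -5.46829452e-04]
toolx ang 85.05655193318282 [-1.21577334e-03 -2.92478414e-04 -9.99999218e-01]
```

View pics/c5.png

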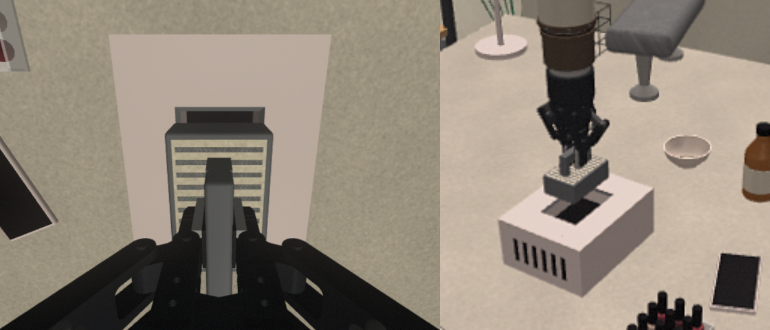

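The wrist view shows the cassette held square above the well. The well's front edge is at about row 155, columns 255–386, and the cassette block spans columns 241–397. Now I'll measure the relative offset.

```bash
python3 - <<'E'
from h import *
d=load('w5'); g=cv2.cvtColor(d['image'],cv2.COLOR_RGB2GRAY).astype(int)
def edges(v,o,t=14):
    e=np.diff(v); return [(o+i+1,int(e[i])) for i in range(len(e)) if abs(e[i])>t]
print('row170',edges(g[170,230:420],230)); print('row220',edges(g[220,225:420],225)); print('row205',edges(g[205,225:420],225))
for c in (280,320,360): print('col',c,edges(g[135:230,c],135,9))
# deck outline
for r in (60,100,140): print('deck row',r,edges(g[r,120:520],120,18))
print('deck col',edges(g[20:80,320],20))
E
```

```text
row170 [(254, -23), (255, -54), (271, -17), (272, -44), (368, 17), (384, 39), (385, 50), (386, 18)]
row220 [(240, -23), (241, -54), (242, -18), (249, 36), (250, 39), (254, -26), (255, -32), (382, 23), (383, 35), (387, -24), (388, -54), (396, 41), (397, 32)]
row205 [(239, -21), (240, -57), (241, -16), (248, 30), (249, 40), (388, -26), (389, -56), (397, 43), (398, 32)]
col 280 [(155, -32), (156, -43), (161, -24), (162, -24), (179, 10), (203, 51), (204, 26), (214, -62), (215, -15), (221, 29), (222, 41)]
col 320 [(155, -34), (156, -40), (157, -11), (161, -23), (162, -24), (203, 71), (204, 10), (214, -62), (215, -20), (221, 25), (222, 36), (229, -66)]
col 360 [(155, -33), (156, -43), (161, -23), (162, -26), (203, 70), (204, 11), (214, -56), (215, -10), (221, 31), (222, 36)]
deck row 60 []
deck row 100 []
deck row 140 []
deck col [(50, 29)]
```

```bash
python3 -c "
import cv2;i=cv2.imread('pics/w5.png')[130:310,220:420];cv2.imwrite('pics/c6.png',cv2.resize(i,None,fx=3.3,fy=3.3,interpolation=cv2.INTER_CUBIC))"
```

```text
(no output)
```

View pics/c6.png

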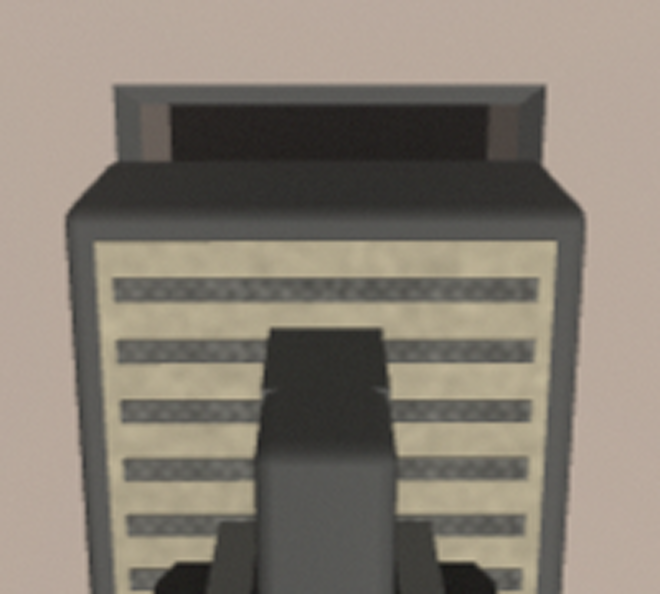

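The crop shows the bevel's outer front edge at row 155.5, columns 254.5–385.3 at row 170. The cassette's lower front edge is at row 179, columns 256–383.5.

```bash
python3 - <<'E'
from h import *
d=load('w5'); s=read_state(); t=s['position'][:2]; a=np.radians(85.1)
Y=np.array([np.cos(a),np.sin(a)]); X=np.array([np.sin(a),-np.cos(a)])
def loc(uv,z):
    P=onz(d,uv,z)[:,:2]-t; return np.c_[P@X,P@Y].round(1).tolist()
print('bevel L,R (mid=well x)',loc([(254.5,170),(385.3,170)],95))
print('bevel front, y+55.5=well y',loc([(280,155.5),(360,155.5)],95))
print('cass sides top',loc([(240,205),(397.5,205),(241,220),(396.5,220)],165.5))
print('cass bottom front y+50',loc([(256,179),(383.5,179)],129.5))
print('cass top front y+50',loc([(240.5,195),(397,195)],165.5))
E
```

```text
bevel L,R (mid=well x) [[36.2, -45.7], [-39.3, -45.6]]
bevel front, y+55.5=well y [[21.2, -54.0], [-24.4, -53.9]]
cass sides top [[31.0, -42.7], [-32.3, -42.6], [31.0, -36.4], [-32.3, -36.3]]
cass bottom front y+50 [[29.9, -46.7], [-32.5, -46.6]]
cass top front y+50 [[30.5, -46.8], [-31.9, -46.7]]
```

Request:
play_rows(series=[[-0.7,-1.4,0,0,0,0],[0,0,-6,0,0,0],[0,0,-8,0,0,0],[0,0,-8,0,0,0],[0,0,-6,0,0,0],[0,0,-2,0,0,0],[0,0,0,0,0,0],[0,0,0,0,0,0],[0,0,0,0,0,0]])

```text
clock: 9.2
position: [506.1, -49.6, 125.7]
ee_rot: [-0.676, 0.737, -0.0, 0.0]
contact_force: [0.4, 0.6, -1.2]
gripper_width: 13.2
grasp_force: 58.5
```

Request:
play_rows(series=[[0,0,-1,0,0,0],[0,0,-1,0,0,0],[0,0,-1,0,0,0],[0,0,-1,0,0,0],[0,0,-1,0,0,0],[0,0,-1,0,0,0],[0,0,0,0,0,0],[0,0,0,0,0,0]])

```text
clock: 9.87
position: [505.7, -49.6, 119.3]
ee_rot: [-0.676, 0.737, 0.0, -0.0]
contact_force: [-0.1, -0.0, -1.0]
gripper_width: 13.2
grasp_force: 58.5
```

Request:
play_rows(series=[[0,0,-1,0,0,0],[0,0,-1,0,0,0],[0,0,-1,0,0,0],[0,0,0,0,0,0],[0,0,0,0,0,0]])

```text
clock: 10.28
position: [505.7, -49.6, 116.3]
ee_rot: [-0.676, 0.737, 0.0, -0.0]
contact_force: [0.7, 0.0, -0.9]
gripper_width: 13.3
grasp_force: 58.5
```

Request:
play_rows(series=[[0,0,-1.5,0,0,0],[0,0,-1.5,0,0,0],[0,0,-1.5,0,0,0],[0,0,-1.5,0,0,0],[0,0,0,0,0,0],[0,0,0,0,0,0]])

```text
clock: 10.78
position: [505.7, -49.6, 110.3]
ee_rot: [-0.676, 0.737, 0.0, -0.0]
contact_force: [-0.4, 0.0, -1.6]
gripper_width: 13.2
grasp_force: 58.5
```

Request:
play_rows(series=[[0,0,-1.5,0,0,0],[0,0,-1.5,0,0,0],[0,0,-1.5,0,0,0],[0,0,-1.5,0,0,0],[0,0,0,0,0,0],[0,0,0,0,0,0]])

```text
clock: 11.28
position: [505.7, -49.6, 104.3]
ee_rot: [-0.676, 0.737, 0.0, -0.0]
contact_force: [0.3, 0.2, -1.6]
gripper_width: 13.1
grasp_force: 58.5
```

Request:
play_rows(series=[[0,0,-1.5,0,0,0],[0,0,-1.5,0,0,0],[0,0,-1.5,0,0,0],[0,0,-1.5,0,0,0],[0,0,0,0,0,0],[0,0,0,0,0,0]])

```text
clock: 11.78
position: [505.7, -49.6, 98.3]
ee_rot: [-0.676, 0.737, 0.0, -0.0]
contact_force: [-0.9, 0.5, -1.7]
gripper_width: 13.3
grasp_force: 58.5
```

It's inside the well with no side force. Now I'll press slowly in small calls and watch the force.

Request:
play_rows(series=[[0,0,-0.7,0,0,0],[0,0,-0.7,0,0,0],[0,0,-0.7,0,0,0],[0,0,-0.7,0,0,0],[0,0,-0.7,0,0,0],[0,0,-0.7,0,0,0],[0,0,-0.7,0,0,0],[0,0,-0.7,0,0,0]])

```text
clock: 12.45
position: [506.0, -49.6, 93.3]
ee_rot: [-0.676, 0.737, -0.0, 0.0]
contact_force: [-1.9, 0.6, 3.9]
gripper_width: 13.0
grasp_force: 59.4
```

Request:
play_rows(series=[[0,0,-0.7,0,0,0],[0,0,-0.7,0,0,0],[0,0,-0.7,0,0,0],[0,0,-0.7,0,0,0],[0,0,-0.7,0,0,0],[0,0,-0.7,0,0,0],[0,0,-0.7,0,0,0],[0,0,-0.7,0,0,0]])

```text
clock: 13.12
position: [506.0, -49.6, 87.5]
ee_rot: [-0.676, 0.737, -0.0, 0.0]
contact_force: [-1.8, 0.7, 6.3]
gripper_width: 13.2
grasp_force: 59.6
```

Request:
play_rows(series=[[0,0,-0.7,0,0,0],[0,0,-0.7,0,0,0],[0,0,-0.7,0,0,0],[0,0,-0.7,0,0,0],[0,0,0,0,0,0]])

```text
clock: 13.53
position: [506.0, -49.7, 84.6]
ee_rot: [-0.676, 0.737, -0.0, 0.0]
contact_force: [-1.3, -1.0, 5.4]
gripper_width: 13.2
grasp_force: 59.6
```

Request:
play_rows(series=[[0,0,-0.6,0,0,0],[0,0,-0.6,0,0,0],[0,0,-0.6,0,0,0],[0,0,-0.6,0,0,0],[0,0,-0.6,0,0,0],[0,0,-0.6,0,0,0],[0,0,-0.6,0,0,0],[0,0,-0.6,0,0,0],[0,0,-0.6,0,0,0],[0,0,0,0,0,0]])

```text
clock: 14.37
position: [506.0, -49.7, 79.4]
ee_rot: [-0.676, 0.737, -0.0, 0.0]
contact_force: [-2.6, 0.1, 7.3]
gripper_width: 13.2
grasp_force: 59.9
```

Request:
play_rows(series=[[0,0,-0.5,0,0,0],[0,0,-0.5,0,0,0],[0,0,0,0,0,0]])

```text
clock: 14.62
position: [506.0, -49.7, 78.5]
ee_rot: [-0.676, 0.737, -0.0, 0.0]
contact_force: [-2.6, -0.2, 7.6]
gripper_width: 13.1
grasp_force: 60.0
```

Request:
play_rows(series=[[0,0,-0.5,0,0,0],[0,0,-0.4,0,0,0],[0,0,0,0,0,0]])

```text
clock: 14.87
position: [506.0, -49.6, 77.6]
ee_rot: [-0.676, 0.737, -0.0, 0.0]
contact_force: [-3.1, 0.7, 8.3]
gripper_width: 13.2
grasp_force: 60.0
```

Request:
play_rows(series=[[0,0,-0.4,0,0,0],[0,0,-0.4,0,0,0],[0,0,0,0,0,0]])

```text
clock: 15.12
position: [506.1, -49.7, 76.9]
ee_rot: [-0.676, 0.737, -0.0, 0.0]
contact_force: [-3.7, 0.7, 8.5]
gripper_width: 13.7
grasp_force: 60.0
```

Request:
play_rows(series=[[0,0,-0.4,0,0,0],[0,0,-0.3,0,0,0],[0,0,0,0,0,0]])

```text
clock: 15.37
position: [506.0, -49.6, 76.3]
ee_rot: [-0.676, 0.737, -0.0, 0.0]
contact_force: [-3.6, 0.5, 7.7]
gripper_width: 12.9
grasp_force: 60.1
```

Request:
play_rows(series=[[-0.3,0,-0.4,0,0,0],[0,0,-0.3,0,0,0],[0,0,0,0,0,0]])

```text
clock: 15.62
position: [506.0, -49.6, 75.7]
ee_rot: [-0.676, 0.737, -0.0, 0.0]
contact_force: [-1.9, 0.2, 9.3]
gripper_width: 12.9
grasp_force: 60.1
```

Request:
play_rows(series=[[0,0,-0.4,0,0,0],[0,0,-0.3,0,0,0],[0,0,0,0,0,0]])

```text
clock: 15.87
position: [506.0, -49.7, 75.0]
ee_rot: [-0.676, 0.737, -0.0, 0.0]
contact_force: [-2.3, -0.9, 9.0]
gripper_width: 13.1
grasp_force: 60.1
```

Request:
play_rows(series=[[-0.2,0,-0.4,0,0,0],[0,0,-0.3,0,0,0],[0,0,0,0,0,0]])

```text
clock: 16.12
position: [506.0, -49.6, 74.4]
ee_rot: [-0.676, 0.737, -0.001, 0.001]
contact_force: [-2.2, -0.2, 8.7]
gripper_width: 12.9
grasp_force: 60.1
```

Request:
play_rows(series=[[0,0,-0.4,0,0,0],[0,0,-0.2,0,0,0],[0,0,0,0,0,0]])

```text
clock: 16.37
position: [506.1, -49.6, 73.8]
ee_rot: [-0.676, 0.737, -0.001, 0.001]
contact_force: [-2.5, 0.2, 8.1]
gripper_width: 13.1
grasp_force: 60.2
```

Request:
play_rows(series=[[0,0,-0.4,0,0,0],[0,0,-0.2,0,0,0],[0,0,0,0,0,0]])

```text
clock: 16.62
position: [506.1, -49.7, 73.3]
ee_rot: [-0.676, 0.737, -0.001, 0.001]
contact_force: [-2.8, -0.2, 10.3]
gripper_width: 13.0
grasp_force: 60.3
```

Request:
play_rows(series=[[0,0,-0.4,0,0,0],[0,0,-0.2,0,0,0],[0,0,0,0,0,0]])

```text
clock: 16.87
position: [506.1, -49.6, 73.0]
ee_rot: [-0.676, 0.737, -0.001, 0.001]
contact_force: [-3.6, -1.4, 12.2]
gripper_width: 13.6
grasp_force: 60.5
```

Request:
play_rows(series=[[0,0,-0.3,0,0,0],[0,0,0,0,0,0],[0,0,0,0,0,0]])

```text
clock: 17.12
position: [506.1, -49.7, 72.9]
ee_rot: [-0.676, 0.737, -0.001, 0.001]
contact_force: [-3.4, -0.0, 11.6]
gripper_width: 13.4
grasp_force: 60.7
```

Request:
play_rows(series=[[0,0,-0.3,0,0,0],[0,0,0,0,0,0],[0,0,0,0,0,0]])

```text
clock: 17.37
position: [506.1, -49.7, 72.7]
ee_rot: [-0.676, 0.737, -0.001, 0.001]
contact_force: [-3.2, -0.3, 12.8]
gripper_width: 13.0
grasp_force: 60.8
```

The stop is felt: about 14.5 N net, and the position has stalled. Now I let up slowly towards flush (z≈84).

Request:
play_rows(series=[[0,0,0.8,0,0,0],[0,0,0.8,0,0,0],[0,0,0.8,0,0,0],[0,0,0.8,0,0,0],[0,0,0.8,0,0,0],[0,0,0.8,0,0,0],[0,0,0.8,0,0,0],[0,0,0.8,0,0,0],[0,0,0.8,0,0,0],[0,0,0.8,0,0,0],[0,0,0.8,0,0,0],[0,0,0,0,0,0]])

```text
clock: 18.37
position: [506.0, -49.6, 80.5]
ee_rot: [-0.676, 0.737, -0.001, 0.001]
contact_force: [-1.5, -0.6, 7.5]
gripper_width: 13.4
grasp_force: 59.7
```

Request:
play_rows(series=[[0,0,0.6,0,0,0],[0,0,0.6,0,0,0],[0,0,0.6,0,0,0],[0,0,0,0,0,0],[0,0,0,0,0,0]])

```text
clock: 18.78
position: [506.0, -49.7, 82.2]
ee_rot: [-0.676, 0.737, -0.001, 0.0]
contact_force: [-2.1, 0.0, 6.2]
gripper_width: 13.2
grasp_force: 59.6
```

Request:
play_rows(series=[[0,0,0.5,0,0,0],[0,0,0.5,0,0,0],[0,0,0.5,0,0,0],[0,0,0,0,0,0],[0,0,0,0,0,0]])

```text
clock: 19.2
position: [506.0, -49.7, 83.7]
ee_rot: [-0.676, 0.737, -0.001, 0.001]
contact_force: [-0.6, 0.2, 5.7]
gripper_width: 13.6
grasp_force: 59.6
```

Request:
play_rows(series=[[0,0,0.4,0,0,0],[0,0,0.4,0,0,0],[0,0,0,0,0,0],[0,0,0,0,0,0]])

```text
clock: 19.53
position: [506.0, -49.6, 84.2]
ee_rot: [-0.676, 0.737, -0.0, 0.001]
contact_force: [0.9, -0.8, 2.7]
gripper_width: 13.3
grasp_force: 59.4
```

Request:
play_rows(series=[[0,0,0.3,0,0,0],[0,0,0,0,0,0],[0,0,0,0,0,0]])

```text
clock: 19.78
position: [505.7, -49.5, 84.3]
ee_rot: [-0.676, 0.737, -0.0, 0.0]
contact_force: [1.5, -0.4, 2.2]
gripper_width: 13.3
grasp_force: 59.2
```

The force collapses at z≈84, so the latch has caught. I'm releasing and rising clear.

Request:
play_rows(gripper=1, series=[[0,0,0,0,0,0],[0,0,0,0,0,0],[0,0,0,0,0,0],[0,0,0,0,0,0],[0,0,0,0,0,0],[0,0,0,0,0,0],[0,0,0,0,0,0],[0,0,0,0,0,0],[0,0,0,0,0,0],[0,0,5,0,0,0],[0,0,15,0,0,0],[0,0,25,0,0,0],[0,0,25,0,0,0],[0,0,25,0,0,0],[0,0,25,0,0,0],[0,0,0,0,0,0],[0,0,0,0,0,0],[0,0,0,0,0,0]])

```text
clock: 21.28
position: [504.7, -49.6, 204.0]
ee_rot: [-0.676, 0.737, 0.0, -0.0]
contact_force: [-0.1, 0.0, 0.1]
gripper_width: 85.2
grasp_force: 0.0
```

```bash
python3 - <<'E'
from h import *
a=grab('wrist','w7.png'); b=grab('scene','s7.png')
# width of cassette top if flush: project corners at z=95 vs 106
c=cv2.resize(b['image'][170:290,215:345],None,fx=3,fy=3); w=a['image'][60:420,120:520]
cv2.imwrite('pics/c7.png',np.hstack([w,c])[:,:,::-1])
s=read_state();print(s['position'],s['contact_force'],s['clock'])
E
```

```text
[504.45844525 -49.69965505 203.21206697] [-0.29655601 -0.52419733  0.45388076] 21.3833
```

View pics/c7.png

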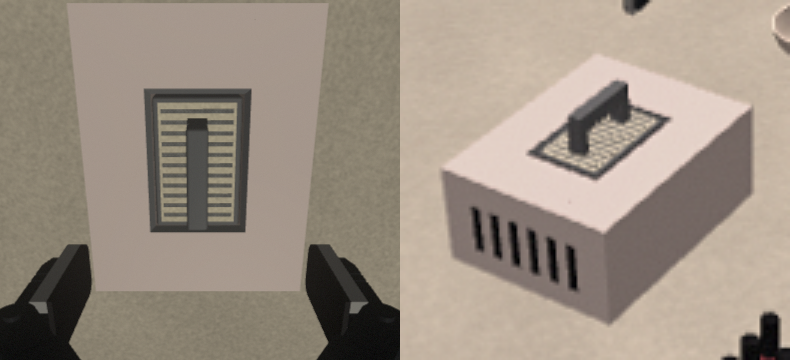

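The cassette sits flush in the well at about (318,220) in the wrist view, with the bevel visible all round and nothing standing proud in the scene view. It's latched and released, so I'm handing in.

```bash
python3 -c "
from bench import job_done; print(job_done())"
```

```text
the job is handed in; nothing more can be done
None
```

The cassette is latched flush in the extractor's well and stayed down after I let go; pressing force peaked at about 14.5 N, the other things on the desk were left alone, and I handed in at about 21 s.

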